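Pack the growth-chamber carrier with the healthy cultures and the light sensor

ROBOT

A 7-joint arm with a two-finger parallel gripper is mounted at the origin on the work surface. World frame = base frame: x ahead of the robot, y to its left, z up, the work surface at z = 0. Lengths are in m, angles in rad, forces in N, time in s.
With the tool pointing down it reaches from about 0.35 to 0.9 m from the base axis. Payload 7.2 kg.
Tool frame: the origin (TCP) lies at the very end of the fingers, on their centre line; the grasp point (between the pads) lies 19 mm behind it (robot.tcp_to_grasp is the distance from the TCP to the grasp point, in m); z points along the fingers, y is the direction in which the jaws open and shut (so a half turn about z gives the same grasp; the last joint's range is limited). The gripper opens to 88 mm and grips with 3 to 60 N. Pads are 20 mm wide; open, the fingers measure 115 mm over their backs; the gripper's body (75 mm by 178 mm) begins 61 mm behind the grasp point.
Start: joints at [1.208, 0.411, -0.013, 1.596, 0.006, 1.134, -0.082], TCP at [0.182, -0.598, 0.223] pointing down, gripper open.
Joint ranges: [-2.95, 2.95], [-0.29, 1.99], [-1.47, 1.44], [0.14, 2.54], [-1.03, 4.17], [0.13, 1.85], [-2.86, 2.86]. Speed limits (rad/s): [2.39, 2.39, 3.01, 3.01, 3.14, 3.14, 3.14].

INTERFACE

Orientations are given as a unit quaternion [x, y, z, w].
In Python, from cell import robot, cams, spotter gives the robot as it stands.
- The arm moves only by the shell command python3 -m creep 'ROWS' [FORCE]. ROWS is JSON, a list of rows, each a list of 7 numbers: the turn, a rotation vector about the world's x, y, z in degrees, then the shift along the world's x, y, z in m, then the opening, from 0 (shut) to 1 (fully open). A call has 1 to 10 rows; each row shifts and turns the commanded pose from where the row before left it; what a row does not reach is not made up. A row lasts 1/8 s, in which the tool goes at most 62.5 mm and 10.7 degrees, less where a joint would pass 70% of its speed; a pose out of reach is approached as far as the arm can. A call is refused whole if a number of a shift passes 0.0625 or a number of a turn 10.7, either way. A call with a gripper value outside its range is refused whole. The fingers move at their own pace and stop on an object; FORCE is the grip in N (left out, the last holds). Time passes only in rows, so rows that do not move let the fingers close. It gives the time, the measured TCP pose, the force and the opening at its end, in the units of the state.
- robot.get_obs(): the state, without advancing time (a new reading comes with each control period).
- cams.get_image(name): name is "side" or "top"; returns a dict with "frame" (420x560x3 uint8, blue, green, red), "depth" (420x560 float32, m along the optical axis (not along the pixel's ray), 0 where there is no reading), "fx", "fy", "cx", "cy" (pixels), "dist_coeffs" ([k1, k2, p1, p2, k3] as OpenCV has them; the pictures are not rectified), "pose" (4x4, takes a point from camera to world coordinates). Camera axes: x right, y up, looking along -z (the intrinsics and any distortion apply to the point x, -y, -z); pixel columns grow to the right and rows downward; lengths in m; the calibration is good to about 2 mm. A picture is of the moment at which its call begins.
- robot.finish_job(): hands the job in, once; it reports no verdict.
Trained networks look in the newest picture that a camera, given by its name, has taken for a name from the list of things; names that differ only in an ending like _2 or _b are one class to them, and where a whole thing is asked for, a point or a joint stands for the part that bears it (a point fixed in the world has none). Each returns a list of dicts, best first, with "p" (0 to 1); they miss things now and then, are a little off and sometimes report something else, mostly with a low value. They report only what shows in the picture. A call takes as long as a camera call. They do not tell look-alikes from the thing itself.
- spotter.recognise(camera, query): "rect" ([left, top, width, height] in pixels, round what is visible of it).
The state is a dict: "time_s": time; "qpos": joint angles; "qd": joint speeds; "joint_efforts": joint torques, N m; "ee_pos": TCP position; "eef_rot": TCP orientation; "ft_force": force on the tool from outside, world axes, zero at the start; "moment": the same for the moment, N m; "grip_width": opening from 0.0 (shut) to 1.0 (fully open).
Only numpy, scipy, OpenCV 4.12 (cv2) and the standard library are available. Lean on these libraries where they do the work, as an engineer would, in place of code of your own. Each camera call takes 0.05 s, during which the arm holds its last target.

TASK

Pack the white carrier for the growth chamber: stand the three healthy culture jars, the ones with plain lids, each upright in the nest of its lid's colour, and stand the light sensor upright in the black nest after sliding it along its T-track to the open end and lifting it off. The jars with a black cross on the lid are contaminated: leave them where they are. Keep every jar upright throughout, and leave everything released and at rest.

Things in the scene. Friction and masses are not known exactly. Their poses are not given: they have to be found in the camera images.
- jar_yellow_center (a point): centre (half-way up) of the loose upright culture jar with a plain yellow lid and green contents: a round glass jar 48 mm in diameter, lid 50 mm in diameter (top 16 mm), 72 mm tall overall, about 140 g; centre 36 mm above its foot, z up.
- jar_blue_center (a point): centre (half-way up) of the loose upright culture jar with a plain blue lid and green contents: a round glass jar 48 mm in diameter, lid 50 mm in diameter (top 16 mm), 72 mm tall overall, about 140 g; centre 36 mm above its foot, z up.
- jar_red_center (a point): centre (half-way up) of the loose upright culture jar with a plain red lid and green contents: a round glass jar 48 mm in diameter, lid 50 mm in diameter (top 16 mm), 72 mm tall overall, about 140 g; centre 36 mm above its foot, z up.
- sensor_block (a point): centre of the light sensor's black block (x 36, y 30, z 42 mm; white dome on top, to 32 mm above here), 150 g. Below: 9 mm neck, steel T-foot (x 34, y 26 mm), underside 39 mm below here, held at the start in an aluminium T-track along the sensor's x (lips 17 mm above the table, 44 mm wide, 2 mm play). Open end at its +x, stop at -x: slide it level 105 mm along +x, then it is free to lift.
- nest_yellow: yellow round nest (shallow cup) for the yellow-lidded jar, fixed in a corner of the white carrier tray. Outer diameter 82, inner 70 mm; floor 4 mm and rim 14 mm above this origin, the centre of its underside; z up. The nests stand 2 by 2, 90 mm apart along their x axis and 105 mm along their y (parallel to the tray's sides). Tray 210 (x) by 235 mm, walls 20 mm high.
- nest_blue: blue round nest (shallow cup) for the blue-lidded jar, fixed in a corner of the white carrier tray. Outer diameter 82, inner 70 mm; floor 4 mm and rim 14 mm above this origin, the centre of its underside; z up. The nests stand 2 by 2, 90 mm apart along their x axis and 105 mm along their y (parallel to the tray's sides). Tray 210 (x) by 235 mm, walls 20 mm high.
- nest_red: red round nest (shallow cup) for the red-lidded jar, fixed in a corner of the white carrier tray. Outer diameter 82, inner 70 mm; floor 4 mm and rim 14 mm above this origin, the centre of its underside; z up. The nests stand 2 by 2, 90 mm apart along their x axis and 105 mm along their y (parallel to the tray's sides). Tray 210 (x) by 235 mm, walls 20 mm high.
- nest_black: black round nest (shallow cup) for the light sensor, fixed in a corner of the white carrier tray. Outer diameter 82, inner 64 mm; floor 4 mm and rim 14 mm above this origin, the centre of its underside; z up. The nests stand 2 by 2, 90 mm apart along their x axis and 105 mm along their y (parallel to the tray's sides). Tray 210 (x) by 235 mm, walls 20 mm high.
- crossed_yellow_center (a point): centre (half-way up) of the look-alike jar, same size and yellow lid but with a thick black cross on the lid and brown contents; it does not belong in the carrier. z up.
- crossed_blue_center (a point): centre (half-way up) of the look-alike jar, same size and blue lid but with a thick black cross on the lid and brown contents; it does not belong in the carrier. z up.
Things that resemble listed ones, but are neither listed nor needed, are in the scene too. What is shaped like the part that bears jar_red_center but turquoise is not meant.

How it is judged:
By the outcome, as a careful person would: the job done as asked, in the order asked, and still so for the second after the job is handed in, with the robot touching nothing.
It also fails if it takes over 110 s, if anything falls off the work surface, if the arm or the gripper's body presses on something with over 40 N, if the wrist force passes 120 N, or if a joint passes its speed limit or range.

## Working session

There is one attempt and no reset: what is moved stays moved. The work goes in short steps, Python scripts to look and compute and a shell command to move; the robot and the scene stay as the last step left them, time stands still between calls to the robot, and variables do not carry over. Pictures are saved under pics/ and viewed, and the job is handed in when it is done.

```bash
ls; mkdir -p pics; python3 - <<'E'
from cell import robot,cams,spotter
import cv2,numpy as np
o=robot.get_obs();print(o)
for n in("top","side"):
    d=cams.get_image(n);cv2.imwrite(f"pics/{n}0.png",d["frame"])
    print(n,d["fx"],d["fy"],d["cx"],d["cy"],d["dist_coeffs"],np.round(d["pose"],3).tolist())
    for q in["jar_yellow_center","jar_blue_center","jar_red_center","sensor_block","nest_yellow","nest_blue","nest_red","nest_black","crossed_yellow_center","crossed_blue_center"]:
        print(q,[(round(r["p"],2),[int(v) for v in r["rect"]]) for r in spotter.recognise(n,q)][:4])
E
```

```text
pics
{'time_s': 0.0, 'qpos': array([ 1.20777489,  0.41190025, -0.01271994,  1.59699367,  0.00562595,
        1.13429719, -0.0821797 ]), 'qd': array([ 0.00059558, -0.00017686, -0.00019335,  0.00102645, -0.00043671,
        0.00063669, -0.00094888]), 'joint_efforts': array([-9.59428871e-04, -5.87958920e+01,  6.41219281e-01, -2.91078901e+01,
       -5.39450592e-02,  1.83981430e-02,  1.42746417e-04]), 'ee_pos': array([ 0.18142359, -0.59758655,  0.22182945]), 'eef_rot': array([ 9.89149777e-01,  1.46908505e-01, -1.79005726e-04, -7.60566941e-04]), 'ft_force': array([0.74648649, 0.1576011 , 0.26426656]), 'moment': array([-0.00874177,  0.03637313, -0.00953411]), 'grip_width': 0.998085064047308}
top 391.2808656670691 391.2808656670691 278.72758120778497 205.32944183755052 [0.00021553 0.         0.         0.         0.        ] [[-0.026, 0.994, -0.11, 0.388], [-1.0, -0.028, -0.009, -0.04], [-0.012, 0.11, 0.994, 1.072], [0.0, 0.0, 0.0, 1.0]]
jar_yellow_center [(0.62, [345, 223, 21, 20]), (0.59, [315, 176, 22, 21])]
jar_blue_center [(0.57, [268, 186, 20, 16])]
jar_red_center [(0.93, [361, 184, 2
[... 515 characters left out ...]
0.       ] [[0.998, 0.03, -0.063, 0.44], [-0.069, 0.521, -0.851, -0.939], [0.007, 0.853, 0.522, 0.602], [0.0, 0.0, 0.0, 1.0]]
jar_yellow_center [(0.61, [234, 234, 22, 35])]
jar_blue_center [(0.62, [275, 186, 20, 36])]
jar_red_center [(0.94, [284, 248, 22, 42]), (0.74, [191, 256, 29, 42]), (0.7, [291, 283, 29, 46])]
sensor_block [(0.82, [335, 214, 15, 34]), (0.34, [244, 154, 25, 10])]
nest_yellow [(0.95, [269, 167, 26, 16]), (0.26, [237, 164, 30, 17])]
nest_blue [(0.78, [239, 163, 28, 17])]
nest_red [(0.59, [241, 154, 28, 11]), (0.55, [270, 152, 27, 11])]
nest_black [(0.74, [270, 150, 28, 16])]
crossed_yellow_center [(0.74, [289, 217, 23, 34])]
crossed_blue_center [(0.74, [236, 271, 25, 46])]
```

```bash
python3 - <<'E'
import cv2
a=cv2.imread("pics/top0.png")[130:310,120:460];cv2.imwrite("pics/top0z.png",cv2.resize(a,(793,420),interpolation=cv2.INTER_CUBIC))
a=cv2.imread("pics/side0.png")[130:350,150:440];cv2.imwrite("pics/side0z.png",cv2.resize(a,(783,594),interpolation=cv2.INTER_CUBIC))
E
```

```text
(no output)
```

View pics/top0.png

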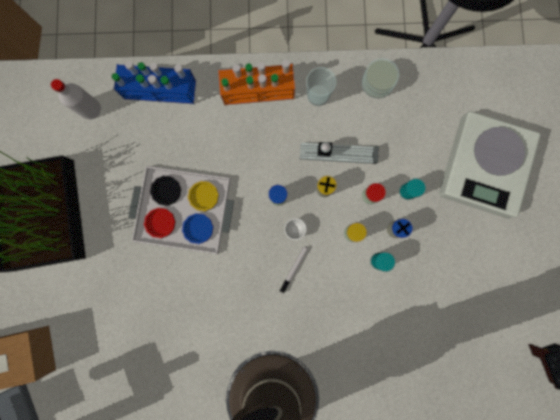

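View pics/top0z.png

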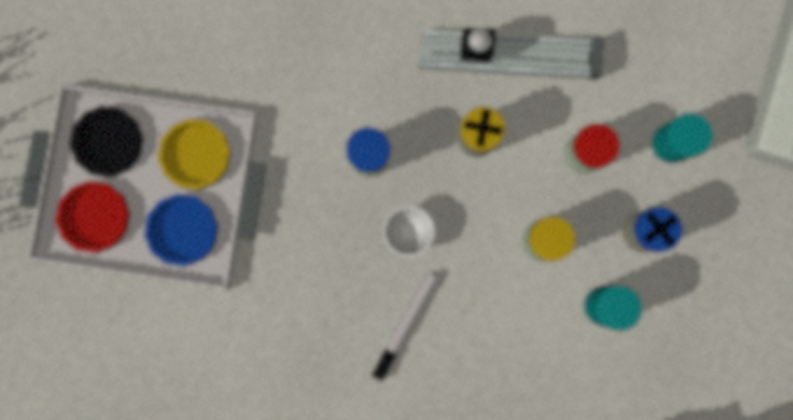

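View pics/side0z.png

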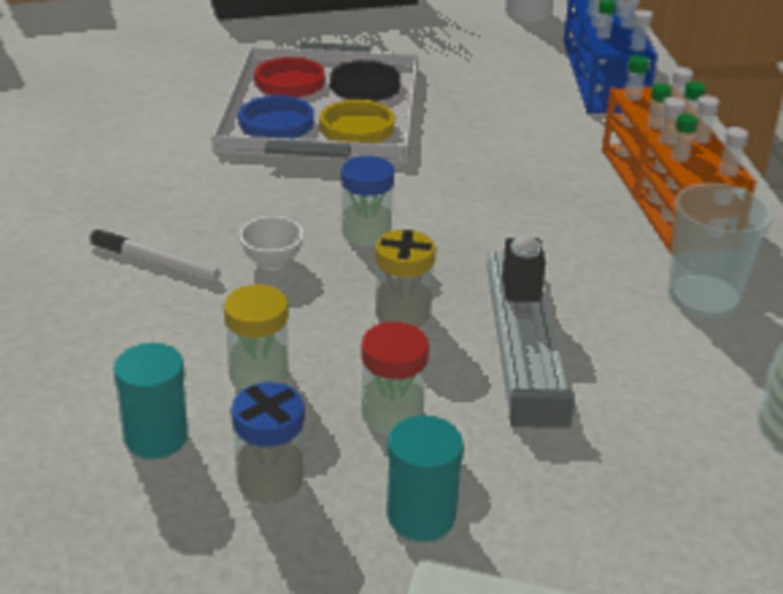

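The top view shows the yellow jar at (356,232), the blue jar at (278,194) and the red jar at (375,192). The crossed jars are at (327,185) and (402,228), and the turquoise lookalikes at (412,188) and (382,261). The tray is on the left. The sensor is at (325,148), and the dark stop block on its track is at the right end, so the open end is to the left (+y). Next I'll measure the poses.

```bash
cat > h.py <<'E'
from cell import robot,cams,spotter
import cv2,numpy as np
from scipy.optimize import least_squares
def cloud(n):
    d=cams.get_image(n);f=d["frame"];z=d["depth"];h,w=z.shape
    K=np.array([[d["fx"],0,d["cx"]],[0,d["fy"],d["cy"]],[0,0,1]])
    u,v=np.meshgrid(np.arange(w,dtype=float),np.arange(h,dtype=float))
    p=cv2.undistortPoints(np.stack([u.ravel(),v.ravel()],1)[:,None],K,np.array(d["dist_coeffs"],float))[:,0]
    zz=z.ravel();c=np.stack([p[:,0]*zz,-p[:,1]*zz,-zz,np.ones_like(zz)],1)
    W=(c@np.array(d["pose"]).T)[:,:3].reshape(h,w,3);W[z<=0]=np.nan
    return f,W,d
E
python3 - <<'E'
from h import *
np.set_printoptions(precision=4,suppress=True)
f,W,d=cloud("top")
hsv=cv2.cvtColor(f,cv2.COLOR_BGR2HSV)
def blob(u,v,r=14,z0=.055,z1=.09):
    s=np.s_[v-r:v+r,u-r:u+r];P=W[s].reshape(-1,3);m=(P[:,2]>z0)&(P[:,2]<z1)
    P=P[m];return P
for n,u,v in[("yel",356,232),("blue",278,194),("red",375,192),("xy",327,185),("xb",402,228),("t1",412,188),("t2",382,261)]:
    P=blob(u,v);print(n,len(P),np.median(P,0),(P.min(0)+P.max(0))/2,P.max(0)-P.min(0))
S=blob(325,148,12,.05,.12);print("sens",len(S),np.median(S,0),S.min(0),S.max(0))
for z0,z1 in[(.005,.025),(.02,.06)]:
  s=np.s_[135:172,290:390];P=W[s].reshape(-1,3);P=P[(P[:,2]>z0)&(P[:,2]<z1)]
  print("trk",len(P),P.min(0),P.max(0),cv2.minAreaRect((P[:,:2]*1000).astype(np.float32)))
s=np.s_[155:260,120:245];P=W[s].reshape(-1,3);P=P[(P[:,2]>.0165)&(P[:,2]<.03)]
print("tray",len(P),cv2.minAreaRect((P[:,:2]*1000).astype(np.float32)))
for n,u,v in[("ny",204,196),("nb",198,228),("nr",160,222),("nk",166,190)]:
    P=W[v-3:v+4,u-3:u+4].reshape(-1,3);print(n,np.median(P,0))
print("table",np.nanmedian(W[300:330,330:400].reshape(-1,3),0))
f,W,d=cloud("side")
for n,u,v in[("yel",245,242),("blue",285,193),("red",295,256)]:
    P=blob(u,v,25);hh=W[v-22:v+22,u-14:u+14].reshape(-1,3);P=hh[(hh[:,2]>.066)&(hh[:,2]<.085)];print(n,len(P),np.median(P,0),(P.min(0)+P.max(0))/2,P.max(0)-P.min(0))
E
```

```text
yel 309 [ 0.4245 -0.2271  0.071 ] [ 0.4248 -0.2277  0.0677] [0.0463 0.0485 0.0163]
blue 292 [ 0.5282 -0.0276  0.071 ] [ 0.5284 -0.0276  0.0672] [0.0474 0.0468 0.022 ]
red 308 [ 0.5259 -0.28    0.0712] [ 0.5259 -0.282   0.0665] [0.0492 0.0495 0.0226]
xy 296 [ 0.5481 -0.155   0.0712] [ 0.5481 -0.1563  0.0665] [0.048  0.049  0.0209]
xb 314 [ 0.4315 -0.3425  0.0711] [ 0.4319 -0.343   0.0677] [0.0466 0.048  0.0202]
t1 317 [ 0.534  -0.3825  0.0709] [ 0.5356 -0.3848  0.0668] [0.0495 0.0497 0.0228]
t2 324 [ 0.3477 -0.2942  0.0712] [ 0.3484 -0.2949  0.0663] [0.0478 0.0482 0.0202]
sens 169 [ 0.6481 -0.1559  0.0645] [ 0.6335 -0.1737  0.0501] [ 0.6653 -0.1381  0.0753]
trk 802 [ 0.5929 -0.3321  0.005 ] [ 0.6767 -0.0692  0.0249] ((645.85107421875, -202.66903686523438), (271.41943359375, 67.40798950195312), 81.71089935302734)
trk 160 [ 0.6144 -0.3047  0.0201] [ 0.6744 -0.1157  0.0598] ((645.7128295898438, -208.30682373046875), (189.83401489257812, 44.3958740234375), 84.19703674316406)
tray 1739 ((501.8392639160156, 236.44033813476562), (278.2957763671875, 209.81884765625), 80.00892639160156)
ny [0.5368 0.1741 0.009 ]
nb [0.4496 0.1913 0.0075]
nr [0.4688 0.2947 0.0088]
nk [0.5566 0.2787 0.0083]
table [ 0.2069 -0.2517 -0.0007]
yel 323 [ 0.4274 -0.2342  0.0722] [ 0.4283 -0.2294  0.0705] [0.0477 0.0515 0.0088]
blue 195 [ 0.5312 -0.0355  0.0722] [ 0.5318 -0.0323  0.0706] [0.0485 0.0485 0.0087]
red 366 [ 0.5291 -0.2886  0.0725] [ 0.5293 -0.2851  0.0709] [0.0483 0.051  0.0096]
```

```bash
cat > m.py <<'E'
from h import *
np.set_printoptions(precision=4,suppress=True)
for n in("top","side"):
    f,W,d=cloud(n);hsv=cv2.cvtColor(f,cv2.COLOR_BGR2HSV).astype(int);H,S,V=hsv[...,0],hsv[...,1],hsv[...,2]
    ok=(W[...,0]>.35)&(W[...,0]<.65)&(W[...,1]>.1)&(W[...,1]<.36)&(W[...,2]<.025)&(W[...,2]>.0)
    C={}
    for c,m in dict(yellow=(H>18)&(H<35)&(S>120),blue=(H>100)&(H<125)&(S>120),red=((H<8)|(H>172))&(S>120),black=(V<40)&(S<120)).items():
        P=W[m&ok];
        # rim points
        R=P[(P[:,2]>.0105)&(P[:,2]<.018)]
        C[c]=np.r_[(P[:,:2].min(0)+P[:,:2].max(0))/2];c2,r=cv2.minEnclosingCircle((P[:,:2]*1000).astype(np.float32))
        print(n,c,len(P),C[c],np.ptp(P[:,:2],axis=0),np.array(c2)/1000,round(r,1),np.percentile(P[:,2],[2,50,98]))
    # rigid fit
    M={"yellow":(0,0),"blue":(-.09,0),"red":(-.09,.105),"black":(0,.105)}
    k=list(M);A=np.array([M[i] for i in k]);B=np.array([C[i] for i in k])
    ca,cb=A.mean(0),B.mean(0);U,s,Vt=np.linalg.svd((A-ca).T@(B-cb));Rm=Vt.T@U.T
    print("fit yaw",np.degrees(np.arctan2(Rm[1,0],Rm[0,0])),{i:(Rm@(np.array(M[i])-ca)+cb).round(4).tolist() for i in k})
    bx=(W[...,0]>.60)&(W[...,0]<.70)&(W[...,1]>-.33)&(W[...,1]<-.06)
    P=W[bx&(W[...,2]>.052)&(W[...,2]<.085)];
    Q=W[bx&(W[...,2]>.059)&(W[...,2]<.066)]
    D=W[bx&(W[...,2]>.068)&(W[...,2]<.085)]
    print("block",len(P),P.min(0),P.max(0),"top face",len(Q),cv2.minAreaRect((Q[:,:2]*1000).astype(np.float32)),"dome",len(D),D.mean(0),D.max(0))
    T=W[bx&(W[...,2]>.012)&(W[...,2]<.025)]
    print("lips",len(T),T.min(0),T.max(0),cv2.minAreaRect((T[:,:2]*1000).astype(np.float32)))
    c=T[:,:2].mean(0);v=np.linalg.svd(T[:,:2]-c,full_matrices=False)[2][0];print("axis",c,v,np.degrees(np.arctan2(v[1],v[0])))
    T=W[bx&(W[...,2]>.025)&(W[...,1]<-.2)];print("stop",len(T),T.min(0) if len(T) else 0,T.max(0) if len(T) else 0)
E
python3 m.py
```

```text
top yellow 703 [0.5374 0.176 ] [0.0803 0.0809] [0.537  0.1758] 41.2 [0.0044 0.0094 0.0209]
top blue 688 [0.4907 0.2315] [0.1595 0.1615] [0.4945 0.2363] 104.1 [0.0041 0.0093 0.0208]
top red 716 [0.4668 0.295 ] [0.0792 0.0823] [0.4674 0.2951] 41.4 [0.0048 0.0094 0.021 ]
top black 603 [0.5544 0.2788] [0.0755 0.0776] [0.5542 0.2787] 39.7 [0.0046 0.0096 0.0206]
fit yaw -10.993281522791133 {'yellow': [0.5465, 0.1852], 'blue': [0.4581, 0.2024], 'red': [0.4781, 0.3054], 'black': [0.5665, 0.2883]}
block 166 [ 0.6335 -0.1735  0.0555] [ 0.6652 -0.1383  0.0755] top face 92 ((649.8513793945312, -156.08895874023438), (34.48317337036133, 30.38789939880371), 85.92251586914062) dome 45 [ 0.649  -0.1564  0.0714] [ 0.6596 -0.146   0.0755]
lips 701 [ 0.6142 -0.2994  0.012 ] [ 0.6768 -0.0927  0.0249] ((646.56103515625, -196.130615234375), (207.90762329101562, 46.314476013183594), 84.69554901123047)
axis [ 0.6446 -0.1999] [-0.0813 -0.9967] -94.6605020884539
stop 71 [ 0.6144 -0.3056  0.025 ] [ 0.6585 -0.2891  0.0342]
side yellow 378 [0.5392 0.1865] [0.0813 0.1129] [0.5419 0.1863] 56.6 [0.0075 0.0118 0.0212
[... 216 characters left out ...]
729 0.0785] [0.5578 0.2761] 40.8 [0.0082 0.0132 0.0204]
fit yaw -8.28243817935496 {'yellow': [0.5407, 0.1776], 'blue': [0.4516, 0.1906], 'red': [0.4667, 0.2945], 'black': [0.5558, 0.2815]}
block 192 [ 0.637  -0.1801  0.0521] [ 0.6676 -0.1406  0.0762] top face 84 ((652.9136352539062, -161.17715454101562), (39.24047088623047, 29.371631622314453), 85.86375427246094) dome 52 [ 0.6527 -0.1625  0.0719] [ 0.6647 -0.151   0.0762]
lips 694 [ 0.6174 -0.3084  0.0121] [ 0.6763 -0.0918  0.025 ] ((649.565673828125, -200.00503540039062), (215.9065704345703, 45.20101547241211), 84.578125)
axis [ 0.6448 -0.2248] [-0.0367 -0.9993] -92.10273227870715
stop 132 [ 0.6182 -0.3093  0.0251] [ 0.6635 -0.2928  0.0332]
```

```bash
python3 - <<'E'
import cv2
a=cv2.imread("pics/top0.png")[132:172,290:390];cv2.imwrite("pics/trk.png",cv2.resize(a,(800,320),interpolation=cv2.INTER_CUBIC))
a=cv2.imread("pics/side0.png")[210:295,320:375];cv2.imwrite("pics/trks.png",cv2.resize(a,(385,595),interpolation=cv2.INTER_CUBIC))
E
```

```text
(no output)
```

View pics/trk.png

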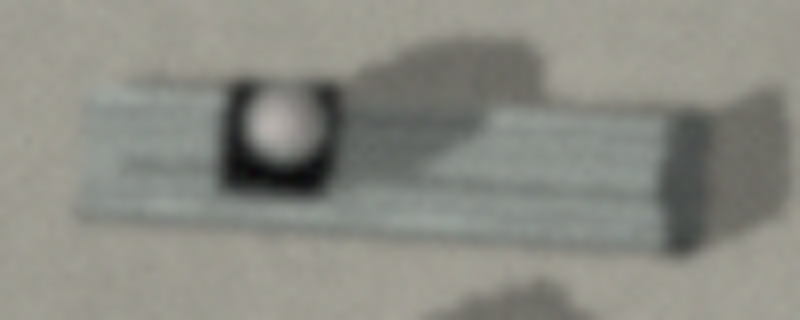

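View pics/trks.png

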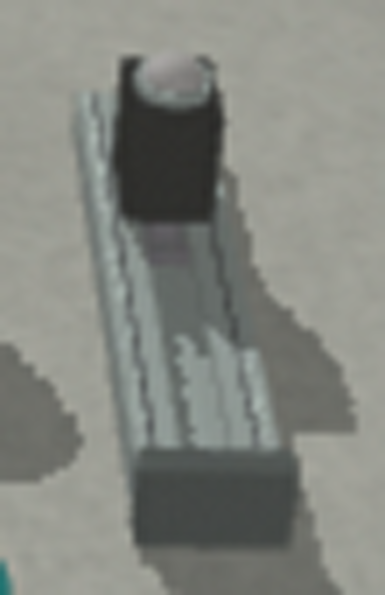

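The dark stop is at the −y end, so the open end is at +y. The track axis is at about 84.7° and the sensor block is at about (0.651, −0.159). First I'll move above the yellow jar, turning the jaws to about −5°.

```bash
python3 -m creep '[[0,0,9.7,0.035,0.0527,0,1],[0,0,9.7,0.035,0.0527,0,1],[0,0,9.7,0.035,0.0527,0,1],[0,0,9.7,0.035,0.0527,0,1],[0,0,9.7,0.035,0.0527,0,1],[0,0,9.7,0.035,0.0527,0,1],[0,0,9.6,0.035,0.0527,0,1],[0,0,0,0,0,0,1],[0,0,0,0,0,0,1]]' 20; python3 - <<'E'
from h import *
o=robot.get_obs();from scipy.spatial.transform import Rotation as R
y=R.from_quat(o["eef_rot"]).as_matrix();print(o["ee_pos"],np.degrees(np.arctan2(y[1,1],y[0,1])),y[:,2])
E
```

```text
time_s: 2.42
ee_pos: [0.4234, -0.234, 0.2226]
eef_rot: [0.739, 0.673, -0.0, 0.0]
ft_force: [0.5, -0.4, 0.8]
grip_width: 1.002
[ 0.42335994 -0.23404239  0.22264969] -5.352830073197786 [-2.59812520e-04 -4.60451501e-04 -9.99999860e-01]
```

```bash
python3 -m creep '[[0,0,0,0.003,0.005,-0.05,1],[0,0,0,0,0,-0.05,1],[0,0,0,0,0,-0.04,1],[0,0,0,0,0,-0.03,1],[0,0,0,0,0,-0.012,1],[0,0,0,0,0,0,0.5],[0,0,0,0,0,0,0.4],[0,0,0,0,0,0,0.4],[0,0,0,0,0,0,0.4],[0,0,0,0,0,0,0.4]]' 20
```

```text
time_s: 3.68
ee_pos: [0.427, -0.2288, 0.0412]
eef_rot: [0.739, 0.674, 0.0, 0.001]
ft_force: [-0.9, -0.3, 5.2]
grip_width: 0.563
```

```bash
python3 -m creep '[[0,0,0,0,0,0.02,0.4],[0,0,0,0,0,0.04,0.4],[0,0,0,0,0,0.045,0.4],[0,0,0,0.0123,0.045,0.005,0.4],[0,0,0,0.0123,0.045,0,0.4],[0,0,0,0.0123,0.045,0,0.4],[0,0,0,0.0123,0.045,0,0.4],[0,0,0,0.0123,0.045,0,0.4],[0,0,0,0.0123,0.045,0,0.4]]' 20
python3 - <<'E'
from h import *
f=cams.get_image("side")["frame"];cv2.imwrite("pics/s1.png",f)
E
```

```text
time_s: 4.8
ee_pos: [0.5005, 0.0428, 0.1506]
eef_rot: [0.739, 0.674, -0.0, 0.0]
ft_force: [1.0, -0.4, -0.6]
grip_width: 0.565
```

View pics/s1.png

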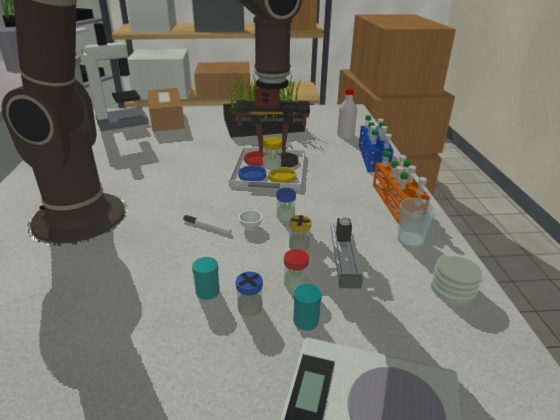

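The jar is held upright, at about (272,150) in the side view. Next I'll move over the yellow nest and lower it.

```bash
python3 -m creep '[[0,0,0,0.0125,0.044,0,0.4],[0,0,0,0.0125,0.044,0,0.4],[0,0,0,0.0125,0.044,0,0.4],[0,0,0,0,0,-0.02,0.4],[0,0,0,0,0,-0.03,0.4],[0,0,0,0,0,-0.025,0.4],[0,0,0,0,0,-0.01,0.4],[0,0,0,0,0,0,0.4]]' 20
```

```text
time_s: 5.85
ee_pos: [0.5376, 0.1732, 0.0653]
eef_rot: [0.739, 0.674, -0.0, -0.0]
ft_force: [0.4, 0.0, -1.6]
grip_width: 0.564
```

```bash
python3 -m creep '[[0,0,0,0,0.003,-0.007,0.4],[0,0,0,0,0,-0.004,0.4],[0,0,0,0,0,-0.002,0.4],[0,0,0,0,0,0,0.4]]' 20;  python3 -m creep '[[0,0,0,0,0,-0.001,0.4],[0,0,0,0,0,-0.001,0.4],[0,0,0,0,0,0,0.4]]'
```

```text
time_s: 6.35
ee_pos: [0.5379, 0.1764, 0.0527]
eef_rot: [0.739, 0.674, -0.0, 0.0]
ft_force: [-0.9, 0.5, -0.7]
grip_width: 0.569
time_s: 6.72
ee_pos: [0.5379, 0.1764, 0.0506]
eef_rot: [0.739, 0.674, -0.0, -0.0]
ft_force: [0.2, -0.4, -1.1]
grip_width: 0.56
```

```bash
python3 -m creep '[[0,0,0,0,0,-0.001,0.4],[0,0,0,0,0,0,0.4]]' 20;  python3 -m creep '[[0,0,0,0,0,-0.001,0.4],[0,0,0,0,0,0,0.4]]';python3 -m creep '[[0,0,0,0,0,-0.001,0.4],[0,0,0,0,0,0,0.4]]'
```

```text
time_s: 6.98
ee_pos: [0.538, 0.1766, 0.0503]
eef_rot: [0.739, 0.674, 0.0, 0.0]
ft_force: [-1.4, -0.6, 6.0]
grip_width: 0.566
time_s: 7.22
ee_pos: [0.538, 0.1767, 0.0503]
eef_rot: [0.739, 0.674, 0.0, 0.0]
ft_force: [-5.1, -1.6, 14.7]
grip_width: 0.564
time_s: 7.48
ee_pos: [0.5379, 0.1767, 0.0501]
eef_rot: [0.739, 0.674, 0.0, 0.001]
ft_force: [-9.0, -3.1, 23.9]
grip_width: 0.566
```

Contact came at TCP z ≈ 0.0503, so the nest floor is about 9 mm up. I'll back off the pressure, release and look.

```bash
python3 -m creep '[[0,0,0,0,0,0.003,0.4],[0,0,0,0,0,0,0.65],[0,0,0,0,0,0,0.8],[0,0,0,0,0,0,0.8],[0,0,0,0,0,0.03,0.8],[0,0,0,0,0,0.05,0.8],[0,0,0,0,-0.05,0.02,1],[0,0,0,0,-0.055,0,1],[0,0,0,0,-0.055,0,1],[0,0,0,0,0,0,1]]' 20
python3 - <<'E'
from h import *
f=cams.get_image("side")["frame"];g=cams.get_image("top")["frame"]
a=cv2.resize(f[130:260,200:360],(480,390));b=cv2.resize(g[150:260,120:300],(300,390) if 0 else (320,196));c=np.zeros((390,320,3),np.uint8);c[:196]=b;cv2.imwrite("pics/s2.png",np.hstack([a,c]))
E
```

```text
time_s: 8.72
ee_pos: [0.5378, 0.0108, 0.1502]
eef_rot: [0.742, 0.671, -0.001, 0.001]
ft_force: [0.0, 0.5, 0.2]
grip_width: 0.994
```

View pics/s2.png

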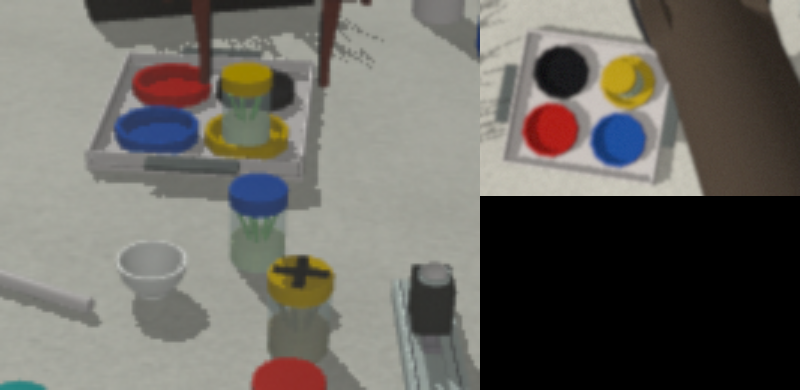

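The yellow jar stands in the yellow nest. Next is the blue jar.

```bash
python3 -m creep '[[0,0,0,-0.008,-0.041,0,1],[0,0,0,0,0,0,1],[0,0,0,0,0,-0.045,1],[0,0,0,0,0,-0.04,1],[0,0,0,0,0,-0.024,1],[0,0,0,0,0,0,1],[0,0,0,0,0,0,0.5],[0,0,0,0,0,0,0.4],[0,0,0,0,0,0,0.4],[0,0,0,0,0,0,0.4]]' 20; python3 -m creep '[[0,0,0,0,0,0,0.4]]'
```

```text
time_s: 10.07
ee_pos: [0.5303, -0.0247, 0.0422]
eef_rot: [0.739, 0.673, 0.0, 0.0]
ft_force: [1.3, 0.1, 0.7]
grip_width: 0.585
time_s: 10.2
ee_pos: [0.5304, -0.0247, 0.0421]
eef_rot: [0.739, 0.674, 0.0, 0.0]
ft_force: [0.7, -0.3, 3.2]
grip_width: 0.566
```

```bash
python3 -m creep '[[0,0,0,0,0,0.02,0.4],[0,0,0,0,0,0.04,0.4],[0,0,0,0,0,0.05,0.4],[0,0,0,-0.016,0.042,0.0,0.4],[0,0,0,-0.016,0.043,0,0.4],[0,0,0,-0.016,0.043,0,0.4],[0,0,0,-0.016,0.043,0,0.4],[0,0,0,-0.016,0.043,0,0.4],[0,0,0,0,0,0,0.4],[0,0,0,0,0,0,0.4]]' 20
python3 - <<'E'
from h import *
f=cams.get_image("side")["frame"];g=cams.get_image("top")["frame"]
a=cv2.resize(f[100:230,200:360],(480,390));b=cv2.resize(g[150:260,120:300],(320,196));c=np.zeros((390,320,3),np.uint8);c[:196]=b;cv2.imwrite("pics/s3.png",np.hstack([a,c]))
E
```

```text
time_s: 11.45
ee_pos: [0.4498, 0.1888, 0.1514]
eef_rot: [0.739, 0.674, -0.0, 0.0]
ft_force: [-0.2, -0.0, -2.2]
grip_width: 0.562
```

View pics/s3.png

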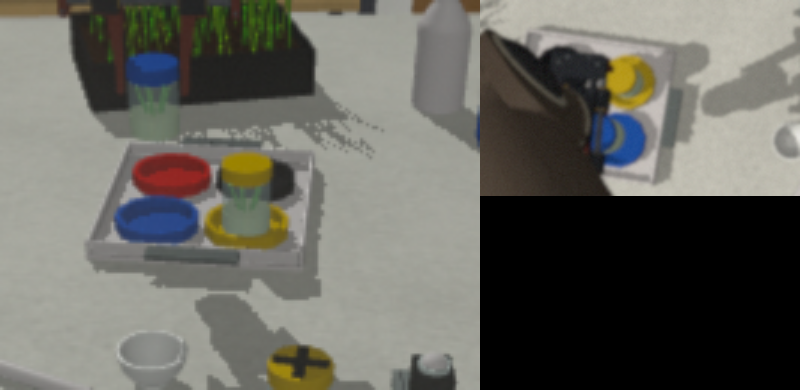

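The blue jar is upright above its nest. I'll nudge y by +5 mm and lower it.

```bash
python3 -m creep '[[0,0,0,0.001,0.0055,-0.01,0.4],[0,0,0,0,0,-0.03,0.4],[0,0,0,0,0,-0.03,0.4],[0,0,0,0,0,-0.018,0.4],[0,0,0,0,0,-0.008,0.4],[0,0,0,0,0,-0.0025,0.4],[0,0,0,0,0,0,0.4]]' 20; python3 -m creep '[[0,0,0,0,0,-0.001,0.4],[0,0,0,0,0,0,0.4]]'
```

```text
time_s: 12.42
ee_pos: [0.4513, 0.1951, 0.0537]
eef_rot: [0.739, 0.674, 0.0, 0.0]
ft_force: [0.1, -0.0, -2.3]
grip_width: 0.567
time_s: 12.68
ee_pos: [0.4512, 0.195, 0.0526]
eef_rot: [0.739, 0.674, 0.0, 0.0]
ft_force: [-0.0, -0.5, -1.8]
grip_width: 0.566
```

```bash
python3 -m creep '[[0,0,0,0,0,-0.001,0.4],[0,0,0,0,0,0,0.4]]' 20; python3 -m creep '[[0,0,0,0,0,-0.0008,0.4],[0,0,0,0,0,0,0.4]]'
```

```text
time_s: 12.92
ee_pos: [0.451, 0.1949, 0.0512]
eef_rot: [0.739, 0.674, 0.0, 0.0]
ft_force: [-0.3, -0.3, -2.0]
grip_width: 0.566
time_s: 13.18
ee_pos: [0.4512, 0.1951, 0.0511]
eef_rot: [0.739, 0.674, 0.0, 0.0]
ft_force: [-2.3, -1.4, 7.2]
grip_width: 0.561
```

```bash
python3 -m creep '[[0,0,0,0,0,0.0005,0.65],[0,0,0,0,0,0,0.75],[0,0,0,0,0,0,0.75],[0,0,0,0,0,0.03,0.75],[0,0,0,0,0,0.06,0.8],[0,0,0,0.009,-0.055,0.01,1],[0,0,0,0.009,-0.055,0,1],[0,0,0,0.009,-0.055,0,1],[0,0,0,0.009,-0.055,0,1],[0,0,0,0.009,-0.055,0,1]]' 20
python3 -m creep '[[0,0,0,0.008,-0.052,0,1],[0,0,0,0.008,-0.052,0,1],[0,0,0,0.008,-0.052,0,1],[0,0,0,0.007,-0.045,0,1],[0,0,0,0,0,0,1],[0,0,0,0,0,0,1]]' 20
python3 - <<'E'
from h import *
f=cams.get_image("side")["frame"];g=cams.get_image("top")["frame"]
a=cv2.resize(f[100:310,200:360],(400,525));b=cv2.resize(g[150:260,120:300],(400,244));c=np.zeros((525,400,3),np.uint8);c[:244]=b;cv2.imwrite("pics/s4.png",np.hstack([a,c]))
E
```

```text
time_s: 14.42
ee_pos: [0.496, -0.0819, 0.151]
eef_rot: [0.739, 0.674, 0.0, 0.0]
ft_force: [1.0, -0.1, 0.1]
grip_width: 1.001
time_s: 15.18
ee_pos: [0.5268, -0.2801, 0.1505]
eef_rot: [0.739, 0.674, 0.0, -0.001]
ft_force: [-0.6, 0.5, -0.1]
grip_width: 0.998
```

View pics/s4.png

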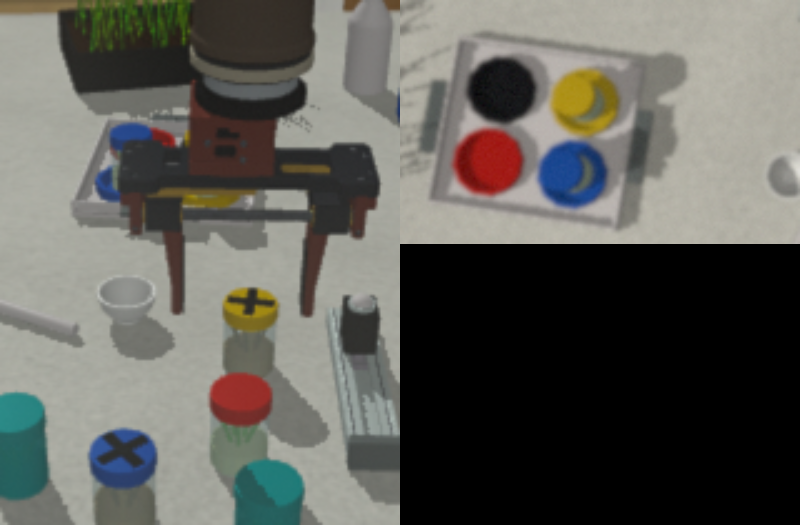

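The blue jar is in its nest. The gripper is above the red jar, so I'll pick that next.

```bash
python3 -m creep '[[0,0,0,0.001,-0.0035,-0.045,1],[0,0,0,0,0,-0.04,1],[0,0,0,0,0,-0.024,1],[0,0,0,0,0,0,1],[0,0,0,0,0,0,0.5],[0,0,0,0,0,0,0.4],[0,0,0,0,0,0,0.4],[0,0,0,0,0,0,0.4],[0,0,0,0,0,0,0.4]]' 20
```

```text
time_s: 16.4
ee_pos: [0.5281, -0.2848, 0.0423]
eef_rot: [0.739, 0.674, 0.0, 0.0]
ft_force: [-0.1, -0.4, 4.0]
grip_width: 0.565
```

```bash
python3 -m creep '[[0,0,0,0,0,0.02,0.4],[0,0,0,0,0,0.04,0.4],[0,0,0,0,0,0.055,0.4],[0,0,0,-0.0046,0.044,0.0,0.4],[0,0,0,-0.0046,0.0445,0,0.4],[0,0,0,-0.0046,0.0445,0,0.4],[0,0,0,-0.0046,0.0445,0,0.4],[0,0,0,-0.0046,0.0445,0,0.4],[0,0,0,-0.0046,0.0445,0,0.4],[0,0,0,-0.0046,0.0445,0,0.4]]' 20
python3 -m creep '[[0,0,0,-0.0046,0.0445,0,0.4],[0,0,0,-0.0046,0.0445,0,0.4],[0,0,0,-0.0046,0.0445,0,0.4],[0,0,0,-0.0046,0.0445,0,0.4],[0,0,0,-0.0046,0.0445,0,0.4],[0,0,0,-0.0046,0.0445,0,0.4],[0,0,0,0,0,0,0.4],[0,0,0,0,0,0,0.4]]' 20
python3 - <<'E'
from h import *
f=cams.get_image("side")["frame"];cv2.imwrite("pics/s5.png",cv2.resize(f[80:250,180:380],(700,595)))
E
```

```text
time_s: 17.65
ee_pos: [0.4955, 0.0278, 0.158]
eef_rot: [0.739, 0.674, 0.0, 0.0]
ft_force: [0.6, 0.6, -1.6]
grip_width: 0.565
time_s: 18.65
ee_pos: [0.4681, 0.2929, 0.1573]
eef_rot: [0.739, 0.674, -0.0, 0.0]
ft_force: [0.6, -0.8, -1.9]
grip_width: 0.565
```

View pics/s5.png

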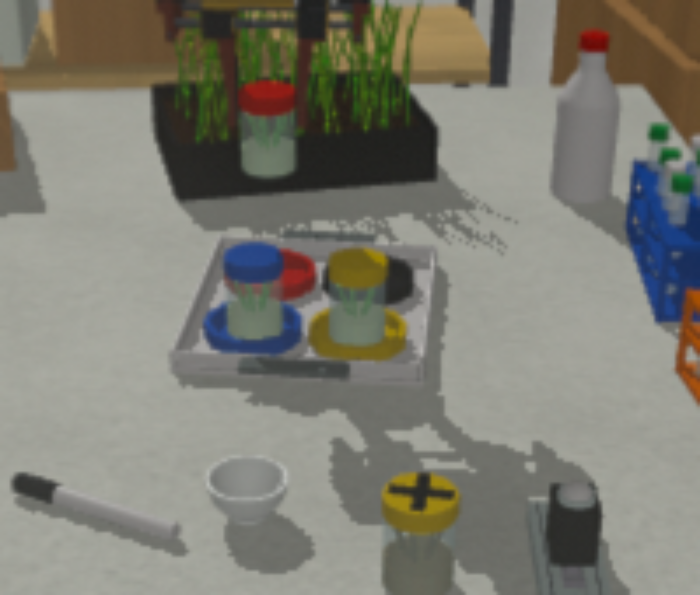

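The red jar is upright and clear. I'll lower it into the red nest.

```bash
python3 -m creep '[[0,0,0,0,0.001,-0.02,0.4],[0,0,0,0,0,-0.03,0.4],[0,0,0,0,0,-0.03,0.4],[0,0,0,0,0,-0.016,0.4],[0,0,0,0,0,-0.006,0.4],[0,0,0,0,0,-0.002,0.4],[0,0,0,0,0,0,0.4]]' 20; python3 -m creep '[[0,0,0,0,0,-0.001,0.4],[0,0,0,0,0,0,0.4]]';  python3 -m creep '[[0,0,0,0,0,-0.001,0.4],[0,0,0,0,0,0,0.4]]'
```

```text
time_s: 19.58
ee_pos: [0.4686, 0.2946, 0.0536]
eef_rot: [0.739, 0.674, 0.001, 0.0]
ft_force: [0.5, 0.2, -1.4]
grip_width: 0.567
time_s: 19.82
ee_pos: [0.4683, 0.2945, 0.0522]
eef_rot: [0.739, 0.674, 0.0, 0.0]
ft_force: [-0.7, -0.6, -1.4]
grip_width: 0.561
time_s: 20.08
ee_pos: [0.4683, 0.2946, 0.0513]
eef_rot: [0.739, 0.674, 0.0, 0.0]
ft_force: [-0.5, -1.6, 3.0]
grip_width: 0.561
```

Contact. I'll release it and move towards the sensor.

```bash
python3 -m creep '[[0,0,0,0,0,0,0.65],[0,0,0,0,0,0,0.75],[0,0,0,0,0,0,0.75],[0,0,0,0,0,0.03,0.75],[0,0,0,0,0,0.06,0.8],[0,0,0,0.02,-0.05,0.02,1],[0,0,0,0.02,-0.05,0,1],[0,0,0,0.02,-0.05,0,1],[0,0,0,0.02,-0.05,0,1],[0,0,0,0.02,-0.05,0,1]]' 20
python3 -m creep '[[0,0,0,0.02,-0.05,0,1],[0,0,0,0.02,-0.05,0,1],[0,0,0,0.02,-0.05,0,1],[0,0,0,0.02,-0.05,0,1],[0,0,0,0,0,0,1],[0,0,0,0,0,0,1]]' 20
python3 - <<'E'
from h import *
f=cams.get_image("side")["frame"];g=cams.get_image("top")["frame"]
a=cv2.resize(f[100:310,200:360],(400,525));b=cv2.resize(g[120:260,120:400],(400,200));c=np.zeros((525,400,3),np.uint8);c[:200]=b;cv2.imwrite("pics/s6.png",np.hstack([a,c]))
E
```

```text
time_s: 21.32
ee_pos: [0.5686, 0.0427, 0.161]
eef_rot: [0.739, 0.674, 0.0, 0.0]
ft_force: [0.0, -1.0, -0.4]
grip_width: 0.995
time_s: 22.08
ee_pos: [0.6478, -0.1549, 0.1604]
eef_rot: [0.739, 0.674, 0.0, -0.001]
ft_force: [0.3, 0.4, -0.2]
grip_width: 0.998
```

View pics/s6.png

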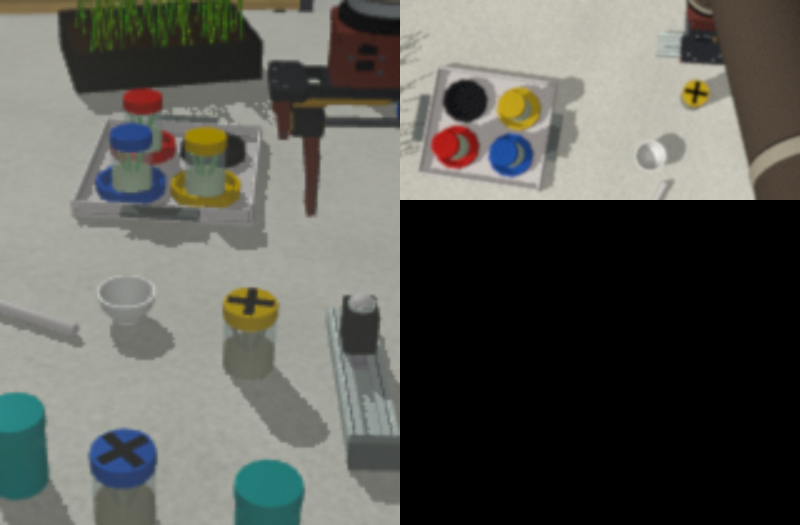

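All three jars are in their nests. Next I'll lower over the sensor block and close gently.

```bash
python3 -m creep '[[0,0,0,0.0032,-0.004,-0.045,1],[0,0,0,0,0,-0.045,1],[0,0,0,0,0,-0.03,0.8],[0,0,0,0,0,-0.014,0.6],[0,0,0,0,0,0,0.45],[0,0,0,0,0,0,0.45]]' 5; python3 -m creep '[[0,0,0,0,0,0,0.2],[0,0,0,0,0,0,0.2],[0,0,0,0,0,0,0.2],[0,0,0,0,0,0,0.2]]' 5
```

```text
time_s: 22.92
ee_pos: [0.6524, -0.1593, 0.0285]
eef_rot: [0.739, 0.674, 0.001, 0.001]
ft_force: [0.8, -0.3, 0.5]
grip_width: 0.585
time_s: 23.42
ee_pos: [0.6518, -0.1598, 0.0277]
eef_rot: [0.739, 0.674, 0.0, 0.001]
ft_force: [-0.3, 0.4, 6.5]
grip_width: 0.344
```

Width is 30.3 mm, so the block is held. I'll firm the grip and start sliding.

```bash
python3 -m creep '[[0,0,0,0,0,0,0.2],[0,0,0,0,0,0,0.2]]' 25; python3 -m creep '[[0,0,0,0.0005,0.005,0,0.2],[0,0,0,0.0009,0.01,0,0.2],[0,0,0,0.0009,0.01,0,0.2],[0,0,0,0,0,0,0.2]]'
```

```text
time_s: 23.68
ee_pos: [0.6518, -0.1598, 0.0277]
eef_rot: [0.739, 0.674, 0.0, 0.001]
ft_force: [-0.4, -0.3, 6.1]
grip_width: 0.34
time_s: 24.18
ee_pos: [0.6544, -0.1341, 0.0277]
eef_rot: [0.739, 0.674, 0.001, 0.001]
ft_force: [-0.6, 1.1, 6.3]
grip_width: 0.343
```

```bash
python3 -m creep '[[0,0,0,0.0000,0.0,0.001,0.2],[0,0,0,0.0009,0.01,0,0.2],[0,0,0,0.0009,0.01,0,0.2],[0,0,0,0.0009,0.01,0,0.2],[0,0,0,0,0,0,0.2]]';python3 -m creep '[[0,0,0,0.0009,0.01,0,0.2],[0,0,0,0.0009,0.01,0,0.2],[0,0,0,0.0009,0.01,0,0.2],[0,0,0,0,0,0,0.2]]'
```

```text
time_s: 24.8
ee_pos: [0.6563, -0.102, 0.0277]
eef_rot: [0.738, 0.675, 0.0, -0.001]
ft_force: [-1.1, 2.1, 1.6]
grip_width: 0.34
time_s: 25.3
ee_pos: [0.6589, -0.0726, 0.0277]
eef_rot: [0.738, 0.674, 0.0, -0.001]
ft_force: [-0.2, -0.1, -1.7]
grip_width: 0.339
```

```bash
python3 -m creep '[[0,0,0,0.0009,0.01,0,0.2],[0,0,0,0.0009,0.01,0,0.2],[0,0,0,0.0004,0.004,0,0.2],[0,0,0,0,0,0,0.2]]'
python3 - <<'E'
from h import *
f=cams.get_image("side")["frame"];g=cams.get_image("top")["frame"]
a=cv2.resize(f[150:310,260:400],(400,457));b=cv2.resize(g[120:200,260:400],(400,229));c=np.zeros((457,400,3),np.uint8);c[:229]=b;cv2.imwrite("pics/s7.png",np.hstack([a,c]))
E
```

```text
time_s: 25.8
ee_pos: [0.6612, -0.05, 0.0279]
eef_rot: [0.739, 0.674, 0.0, -0.0]
ft_force: [-0.2, 0.8, -1.4]
grip_width: 0.343
```

View pics/s7.png

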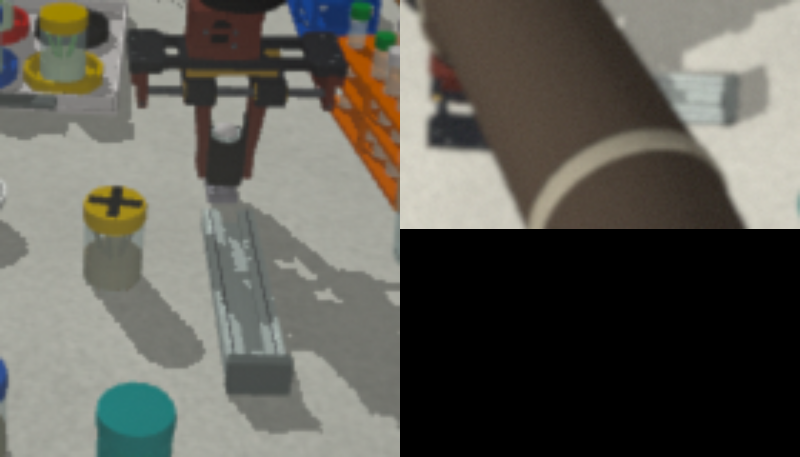

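The sensor has left the track end and hangs free. I'll lift it and carry it to the black nest.

```bash
python3 -m creep '[[0,0,0,0,0,0.01,0.2],[0,0,0,0,0,0.03,0.2],[0,0,0,0,0,0.045,0.2],[0,0,0,0,0,0.035,0.2],[0,0,0,-0.0133,0.041,0,0.2],[0,0,0,-0.0133,0.041,0,0.2],[0,0,0,-0.0133,0.041,0,0.2],[0,0,0,-0.0133,0.041,0,0.2],[0,0,0,-0.0133,0.041,0,0.2],[0,0,0,-0.0133,0.041,0,0.2]]' 
python3 -m creep '[[0,0,0,-0.0133,0.041,0,0.2],[0,0,0,-0.0133,0.041,0,0.2],[0,0,0,0,0,0,0.2],[0,0,0,0,0,0,0.2]]' 
python3 - <<'E'
from h import *
f=cams.get_image("side")["frame"];cv2.imwrite("pics/s8.png",cv2.resize(f[80:220,200:360],(640,560)))
E
```

```text
time_s: 27.15
ee_pos: [0.5812, 0.1964, 0.1488]
eef_rot: [0.739, 0.673, 0.0, 0.0]
ft_force: [0.1, -0.1, -1.2]
grip_width: 0.339
time_s: 27.65
ee_pos: [0.5553, 0.2767, 0.1483]
eef_rot: [0.739, 0.674, 0.0, 0.0]
ft_force: [0.1, -0.5, -0.8]
grip_width: 0.337
```

View pics/s8.png

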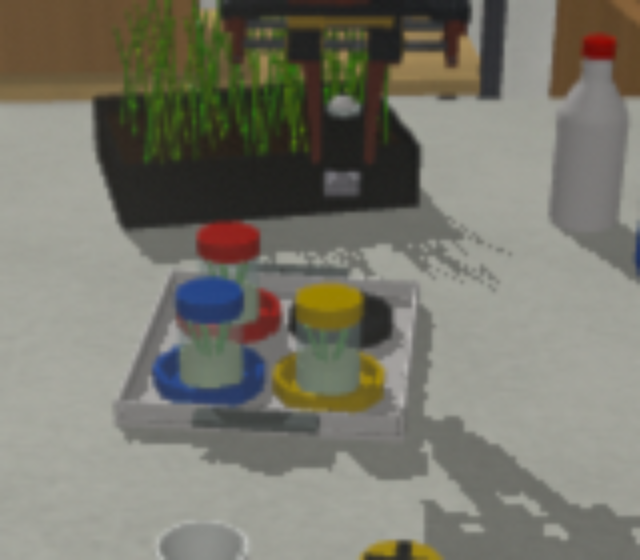

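```bash
python3 -m creep '[[0,0,0,0,0.001,-0.02,0.2],[0,0,0,0,0,-0.035,0.2],[0,0,0,0,0,-0.03,0.2],[0,0,0,0,0,-0.018,0.2],[0,0,0,0,0,-0.006,0.2],[0,0,0,0,0,0,0.2]]'; python3 -m creep '[[0,0,0,0,0,-0.002,0.2],[0,0,0,0,0,0,0.2]]'; python3 -m creep '[[0,0,0,0,0,-0.001,0.2],[0,0,0,0,0,0,0.2]]'
```

```text
time_s: 28.45
ee_pos: [0.555, 0.2784, 0.0389]
eef_rot: [0.739, 0.674, 0.0, -0.0]
ft_force: [-1.4, -0.6, -0.4]
grip_width: 0.341
time_s: 28.7
ee_pos: [0.5552, 0.2786, 0.0376]
eef_rot: [0.739, 0.674, 0.001, 0.0]
ft_force: [0.6, -0.5, -2.2]
grip_width: 0.341
time_s: 28.95
ee_pos: [0.5549, 0.2784, 0.036]
eef_rot: [0.739, 0.674, 0.0, 0.0]
ft_force: [0.1, -0.2, -1.9]
grip_width: 0.348
```

```bash
python3 -m creep '[[0,0,0,0,0,-0.001,0.2],[0,0,0,0,0,0,0.2]]'; python3 -m creep '[[0,0,0,0,0,-0.001,0.2],[0,0,0,0,0,0,0.2]]'; python3 -m creep '[[0,0,0,0,0,-0.001,0.2],[0,0,0,0,0,0,0.2]]'
```

```text
time_s: 29.2
ee_pos: [0.5548, 0.2783, 0.0348]
eef_rot: [0.739, 0.674, -0.0, 0.0]
ft_force: [0.3, -0.5, -1.9]
grip_width: 0.342
time_s: 29.45
ee_pos: [0.5548, 0.2784, 0.0337]
eef_rot: [0.739, 0.674, -0.0, -0.0]
ft_force: [-1.1, 0.1, -1.0]
grip_width: 0.343
time_s: 29.7
ee_pos: [0.5547, 0.2784, 0.0327]
eef_rot: [0.739, 0.674, -0.0, -0.0]
ft_force: [0.6, 0.1, -1.4]
grip_width: 0.338
```

```bash
python3 -m creep '[[0,0,0,0,0,-0.0008,0.2],[0,0,0,0,0,0,0.2]]'; python3 -m creep '[[0,0,0,0,0,-0.0008,0.2],[0,0,0,0,0,0,0.2]]'
```

```text
time_s: 29.95
ee_pos: [0.5548, 0.2784, 0.0327]
eef_rot: [0.739, 0.674, 0.0, 0.0]
ft_force: [-1.6, -0.5, 4.8]
grip_width: 0.34
time_s: 30.2
ee_pos: [0.5548, 0.2784, 0.0326]
eef_rot: [0.739, 0.674, 0.0, 0.0]
ft_force: [-3.7, -2.6, 11.6]
grip_width: 0.336
```

Contact. I'll relieve the pressure, release, retreat and check.

```bash
python3 -m creep '[[0,0,0,0,0,0.001,0.2],[0,0,0,0,0,0,0.45],[0,0,0,0,0,0,0.55],[0,0,0,0,0,0,0.55],[0,0,0,0,0,0.03,0.55],[0,0,0,0,0,0.06,0.55],[0,0,0,0,0,0.06,0.6],[0,0,0,0,-0.05,0.02,1],[0,0,0,0,-0.06,0,1],[0,0,0,0,-0.06,0,1]]'
python3 -m creep '[[0,0,0,0,-0.06,0,1],[0,0,0,0,-0.06,0,1],[0,0,0,0,-0.06,0,1],[0,0,0,0,0,0,1]]'
python3 - <<'E'
from h import *
np.set_printoptions(precision=4,suppress=True)
f,W,d=cloud("side");g,X,d=cloud("top")
a=cv2.resize(f[130:310,200:360],(400,450));b=cv2.resize(g[150:260,120:300],(400,244));c=np.zeros((450,400,3),np.uint8);c[:244]=b;cv2.imwrite("pics/s9.png",np.hstack([a,c]))
for nm,Y in(("top",X),("side",W)):
  for n,x,y in[("y",.538,.176),("b",.4505,.19),("r",.468,.294),("k",.555,.278)]:
    P=Y[(abs(Y[...,0]-x)<.04)&(abs(Y[...,1]-y)<.04)&(Y[...,2]>.06)&(Y[...,2]<.12)];print(nm,n,len(P),(P.min(0)+P.max(0))/2,np.ptp(P,axis=0),P.max(0)[2])
E
```

```text
time_s: 31.45
ee_pos: [0.5548, 0.1068, 0.2027]
eef_rot: [0.739, 0.674, 0.0, 0.0]
ft_force: [-0.1, -0.2, 0.5]
grip_width: 0.9
time_s: 31.95
ee_pos: [0.5543, -0.078, 0.2018]
eef_rot: [0.742, 0.67, -0.001, 0.001]
ft_force: [0.6, 1.9, 0.3]
grip_width: 0.996
top y 308 [0.5354 0.1766 0.0734] [0.0471 0.0487 0.0245] 0.08565675725742594
top b 314 [0.4497 0.1907 0.0742] [0.0484 0.0486 0.0227] 0.08559520063786241
top r 328 [0.4667 0.2971 0.0724] [0.0467 0.051  0.0246] 0.08467304129241615
top k 168 [0.5536 0.2804 0.0705] [0.0333 0.0371 0.0208] 0.08088219598638402
side y 185 [0.5394 0.1727 0.0722] [0.0473 0.0488 0.0241] 0.08428001181607692
side b 203 [0.453  0.1865 0.0725] [0.0472 0.0518 0.025 ] 0.08503445398930098
side r 170 [0.4695 0.2939 0.0721] [0.0472 0.0523 0.0238] 0.08401574982023696
side k 80 [0.5562 0.2755 0.0705] [0.0305 0.0393 0.0208] 0.08088304181016392
```

View pics/s9.png

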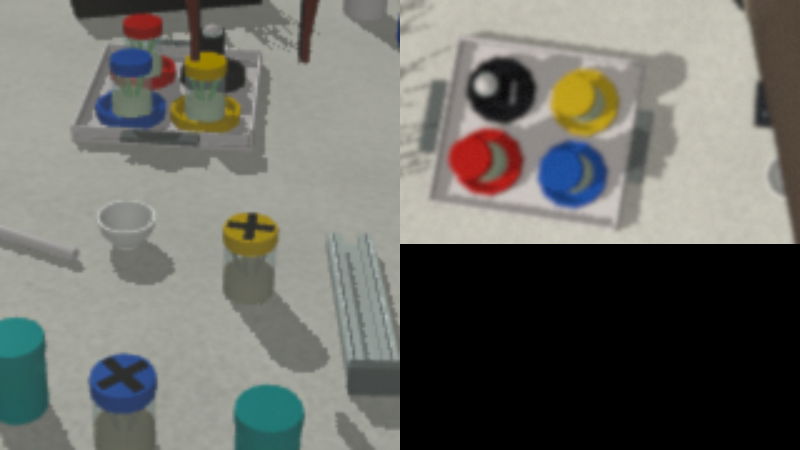

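All four are seated. The lid tops are at about 0.081 to 0.085 m and the dome top is at 0.081 m, against an expected 0.080 m. All centres are within about 4 mm of the nest centres, and the crossed jars haven't moved.

```bash
python3 -m creep '[[0,0,0,0,0,0,1],[0,0,0,0,0,0,1],[0,0,0,0,0,0,1],[0,0,0,0,0,0,1]]' && python3 -c "
from cell import robot
print(robot.finish_job())"
```

```text
time_s: 32.55
ee_pos: [0.5549, -0.0711, 0.2022]
eef_rot: [0.739, 0.674, 0.0, 0.0]
ft_force: [-0.1, 0.7, 0.5]
grip_width: 0.999
the job is handed in; nothing more can be done
None
```

I packed the carrier and handed the job in at 32.6 s of the 110 s limit. The yellow, blue and red plain-lid jars stand in the nests of their own colours. I slid the light sensor about 110 mm to the open end of its track, lifted it off and stood it in the black nest.

**Placement:** in the last pictures from both cameras all four stand upright, within about 4 mm of their nest centres. The sensor's dome top measured 0.081 m, against 0.080 m expected. The highest depth readings on the lids were 0.084–0.086 m, against 0.081 m expected, which I put down to depth noise.

**Camera disagreement:** the two cameras differ by 3–5 mm in places, within the nests' roughly 10 mm of clearance.

**Contaminated jars:** I never touched them. By eye they are where they started; I did not re-measure them.

**Forces and release:** the highest wrist force in the readings was about 26 N, as I set the yellow jar down. The gripper ended open, at rest and clear of everything.

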